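# Run a fingertip along the stool seat's buttons

### The job

Seven domed buttons stand a little proud in an arc on the round stool seat. Run your fingertips lightly along the row, starting at the dark steel button and following the curve to the pale one at the other end, so that every button is pressed fully home. Do not lift the seat or shove it along the bench, and leave the wood block that lies on it and the things around it where they are.

Things in the scene. Friction and masses are not known exactly. Their poses are not given: they have to be found in the camera images.
- seat: loose round wooden stool seat lying flat, 260 mm across, 34 mm thick, about 1.5 kg; origin at the centre of its underside, z up. Seven round domed buttons, 26 mm across, in its top on an arc of radius 100 mm about its centre, 20 degrees (35 mm) apart, from button 1 (dark steel) at -60 degrees from its +x axis counter-clockwise to 7. A shut gripper pointing down on one clears the next
- button1_top (a point): crown of button 1, dark steel button at the start of the row; the point moves down as the button is pressed: 3.7 to 4.5 mm over the seat's top face as found, 1 mm over it when fully home; the dome slopes down to the face all round
- button1 (a joint): how far button 1 is pressed in, m: 0 to 0.0008 as found, 0.0035 fully home (hard stop). It slides straight down against a steady friction of about 2.5 N and stays where it is left
- button2_top (a point): crown of button 2, pale wooden button; the point moves down as the button is pressed: 3.7 to 4.5 mm over the seat's top face as found, 1 mm over it when fully home; the dome slopes down to the face all round
- button2 (a joint): how far button 2 is pressed in, m: 0 to 0.0008 as found, 0.0035 fully home (hard stop). It slides straight down against a steady friction of about 2.5 N and stays where it is left
- button3_top (a point): crown of button 3, pale wooden button; the point moves down as the button is pressed: 3.7 to 4.5 mm over the seat's top face as found, 1 mm over it when fully home; the dome slopes down to the face all round
- button3 (a joint): how far button 3 is pressed in, m: 0 to 0.0008 as found, 0.0035 fully home (hard stop). It slides straight down against a steady friction of about 2.5 N and stays where it is left
- button4_top (a point): crown of button 4, pale wooden button; the point moves down as the button is pressed: 3.7 to 4.5 mm over the seat's top face as found, 1 mm over it when fully home; the dome slopes down to the face all round
- button4 (a joint): how far button 4 is pressed in, m: 0 to 0.0008 as found, 0.0035 fully home (hard stop). It slides straight down against a steady friction of about 2.5 N and stays where it is left
- button5_top (a point): crown of button 5, pale wooden button; the point moves down as the button is pressed: 3.7 to 4.5 mm over the seat's top face as found, 1 mm over it when fully home; the dome slopes down to the face all round
- button5 (a joint): how far button 5 is pressed in, m: 0 to 0.0008 as found, 0.0035 fully home (hard stop). It slides straight down against a steady friction of about 2.5 N and stays where it is left
- button6_top (a point): crown of button 6, pale wooden button; the point moves down as the button is pressed: 3.7 to 4.5 mm over the seat's top face as found, 1 mm over it when fully home; the dome slopes down to the face all round
- button6 (a joint): how far button 6 is pressed in, m: 0 to 0.0008 as found, 0.0035 fully home (hard stop). It slides straight down against a steady friction of about 2.5 N and stays where it is left
- button7_top (a point): crown of button 7, pale wooden button at the far end of the row; the point moves down as the button is pressed: 3.7 to 4.5 mm over the seat's top face as found, 1 mm over it when fully home; the dome slopes down to the face all round
- button7 (a joint): how far button 7 is pressed in, m: 0 to 0.0008 as found, 0.0035 fully home (hard stop). It slides straight down against a steady friction of about 2.5 N and stays where it is left
- offcut_b: plain reddish-brown block of wood, 32 x 80 x 30 mm, lying loose on the middle of the seat, inside the arc of buttons; origin at the centre of its underside
- tape_measure: yellow tape measure, 34 x 77 x 56 mm, loose on the bench to the right of the seat; origin at the centre of its underside
- pliers: red-handled pliers, 48 x 157 x 12 mm, loose on the bench to the left of the seat; origin at the centre of their underside
- sanding_block: brown and red sanding block, 61 x 105 x 32 mm, loose on the bench to the left of the seat; origin at the centre of its underside

How it is judged:
By the outcome, as a careful person would: the job done as asked, in the order asked, and still so for the second after the job is handed in, with the robot touching nothing.
It also fails if it takes over 51 s, if anything falls off the work surface, if the arm or the gripper's body presses on something with over 40 N, if the wrist force passes 120 N, or if a joint passes its speed limit or range.

### The arm

A 7-joint arm with a two-finger parallel gripper is mounted at the origin on a cart in front of the work surface, level with it; the furniture and walls round the work are solid. World frame = base frame: x ahead of the robot, y to its left, z up, the work surface at z = 0. Lengths are in m, angles in rad, forces in N, time in s.
With the tool pointing down it reaches from about 0.4 to 0.925 m from the base axis. Payload 4.1 kg.
Tool frame: the origin (TCP) lies at the very end of the fingers, on their centre line; the grasp point (between the pads) lies grasp_offset behind it (grasp_offset is the distance from the TCP to the grasp point, in m); z points along the fingers, y is the direction in which the jaws open and shut (so a half turn about z gives the same grasp; the last joint's range is limited). The gripper opens to 85 mm and grips with 20 to 120 N. Pads are 22 mm wide; open, the fingers measure 114 mm over their backs; the gripper's body (76 mm by 85 mm) begins 54 mm behind the grasp point. The pads swing forward as they close: fully open they stand 13 mm farther back than shut.
Start: joints at [-1.413, 0.398, 0.045, 1.537, -0.019, 1.207, -0.051], TCP at [0.165, 0.629, 0.231] pointing down, gripper open.
Joint ranges: [-2.82, 2.82], [-0.49, 2.23], [-1.37, 1.46], [0, 2.46], [-1.36, 4.5], [0.23, 2], [-2.94, 2.94]. Speed limits (rad/s): [2.57, 2.57, 3.14, 3.14, 3.14, 3.14, 3.14].

### API

Orientations are given as a unit quaternion [w, x, y, z].
In Python, from bench import * gives the robot as it stands. The module is installed in compiled form; this text tells all that it offers.
- The arm moves only by the shell command python3 -m inch 'ROWS' [FORCE]. ROWS is text: rows parted by semicolons, each of 5 numbers parted by spaces: the shift along the tool's x, y, z in cm, then the turn about the tool's z in degrees, then the finger opening in cm, from 0 to 8.54. A call has exactly 5 rows; each row is the pose to reach, as a shift and turn from the pose commanded when the call began, along the tool's axes at that moment; what a row does not reach only later rows make up. A row lasts 1/8 s, in which the tool goes at most 62.5 mm and 10.7 degrees, less where a joint would pass 70% of its speed; a pose out of reach is approached as far as the arm can. A call with a gripper value outside its range is refused whole. The fingers move at their own pace and stop on an object; FORCE is the grip in N (left out, the last holds). Time passes only in rows, so rows that repeat a pose let the fingers close, or fill a call up. It gives the time, the measured TCP pose, the force and the opening at its end, in the units of the state.
- observe(): the state, without advancing time (a new reading comes with each control period).
- camera(name): name is "scene" or "side" or "wrist"; returns (picture, depth): 400x640x3 uint8, red, green, blue; 400x640 float32, m along the optical axis (not along the pixel's ray), 0 where there is no reading.
- camera_info(name): a dict with "K" (3x3 intrinsics, pixels), "dist_coeffs" ([k1, k2, p1, p2, k3] as OpenCV has them; the pictures are not rectified), "R" (3x3) and "t" (3): a world point X has camera coordinates R X + t; the wrist camera has in their place "tool_from_camera" (4x4, takes a point from camera to tool coordinates, whose origin is the TCP and whose axes are the flange's). Camera axes: x right, y down, z forward; pixel columns grow to the right and rows downward; lengths in m; the calibration is good to about 2 mm. A picture is of the moment at which its call begins: read the wrist's pose just before it. camera_info takes no time and is no camera call.
- close_job(): hands the job in, once; it reports no verdict.
The state is a dict: "time_s": time; "q": joint angles; "joint_vel": joint speeds; "joint_efforts": joint torques, N m; "ee_pos": TCP position; "tcp_rot": TCP orientation; "force": force on the tool from outside, world axes, zero at the start; "wrist_torque": the same for the moment, N m; "grip_width": opening from 0.0 (shut) to 1.0 (fully open).
Only numpy, scipy, OpenCV 4.12 (cv2) and the standard library are available. Lean on these libraries where they do the work, as an engineer would, in place of code of your own. Each camera call takes 0.05 s, during which the arm holds its last target. There are 200 camera calls.

## Working session

There is one attempt and no reset: what is moved stays moved. The work goes in short steps, Python scripts to look and compute and a shell command to move; the robot and the scene stay as the last step left them, time stands still between calls to the robot, and variables do not carry over. Pictures are saved under pics/ and viewed, about 8 in all and at most 12, crops included, and the job is handed in when it is done.

```bash
mkdir -p pics; python3 - <<'E'
from bench import *
import cv2,json
s=observe();print(s)
for n in("scene","wrist"):
    p,d=camera(n);cv2.imwrite(f"pics/{n}0.png",p[:,:,::-1]);import numpy as np;np.save(f"{n}0.npy",d);print(n,camera_info(n))
E
```

```text
{'time_s': 0.0, 'q': array([-1.41300478,  0.39918397,  0.04502972,  1.53786542, -0.01869183,
        1.20688907, -0.05067423]), 'joint_vel': array([-0.00058571,  0.00017852,  0.00105733, -0.00011877,  0.00013638,
       -0.00052349,  0.00014613]), 'joint_efforts': array([ 2.40815516e-04, -4.75129580e+01,  1.36450298e+00, -2.54225528e+01,
        1.15733407e-02,  9.30091250e-03,  6.49519478e-06]), 'ee_pos': array([0.16490624, 0.62808869, 0.23027505]), 'tcp_rot': array([-5.38254761e-05,  1.27971399e-01,  9.91777392e-01, -9.60770040e-04]), 'force': array([-0.33314899,  0.02282457, -0.37958819]), 'wrist_torque': array([-0.0111294 ,  0.02198845,  0.00636825]), 'grip_width': 0.9999817197241024}
scene {'K': array([[365.04305563,   0.        , 317.20502699],
       [  0.        , 365.04305563, 195.05343647],
       [  0.        ,   0.        ,   1.        ]]), 'dist_coeffs': array([0.01264147, 0.        , 0.        , 0.        , 0.        ]), 'R': array([[ 0.70217919, -0.71192494,  0.01035695],
       [-0.47561741, -0.47983204, -0.73725796],
       [ 0.52984192,  0.51276125, -0.67553197]]), 't': array([-0.29615016,  0.34950657,  0.63696448])}
wrist {'K': array([[295.58316811,   0.        , 320.52570572],
       [  0.        , 295.58316811, 196.74131585],
       [  0.        ,   0.        ,   1.        ]]), 'dist_coeffs': array([-0.0075471,  0.       ,  0.       ,  0.       ,  0.       ]), 'tool_from_camera': array([[-5.05732114e-04, -9.66374842e-01, -2.57136947e-01,
         6.51454270e-02],
       [ 9.99999386e-01, -2.35218045e-04, -1.08278101e-03,
         1.20287448e-03],
       [ 9.85889074e-04, -2.57137337e-01,  9.66374367e-01,
        -1.42272836e-01],
       [ 0.00000000e+00,  0.00000000e+00,  0.00000000e+00,
         1.00000000e+00]])}
```

View pics/scene0.png

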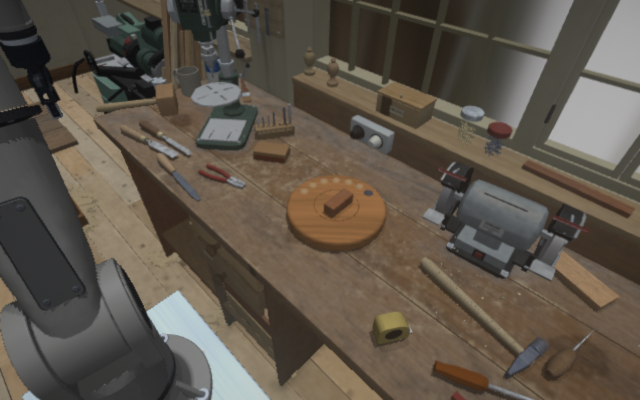

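View pics/wrist0.png

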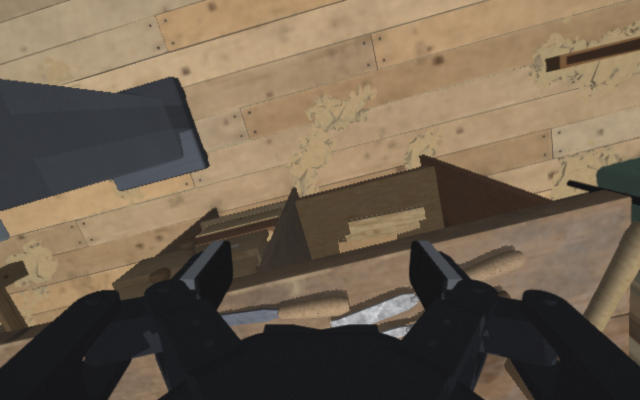

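The scene view shows the seat centred near (337,210), with the dark button at (369,193) and the pale ones running left along the far edge to about (305,187). The block is at (338,202). The wrist view shows only the bench edge and floor.

```bash
cat > h.py <<'E'
import numpy as np,cv2
from bench import *
from scipy.spatial.transform import Rotation as Ro
def rot(q): return Ro.from_quat([q[1],q[2],q[3],q[0]]).as_matrix()
def ext(n,s=None):
    c=camera_info(n)
    if "R" in c: R=c["R"].T; return c,R,-R@c["t"]
    T=c["tool_from_camera"];A=rot(s["tcp_rot"]);return c,A@T[:3,:3],A@T[:3,3]+s["ee_pos"]
def onplane(n,uv,z,s=None):
    c,R,o=ext(n,s)
    p=cv2.undistortPoints(np.array(uv,float).reshape(-1,1,2),c["K"],c["dist_coeffs"])[:,0]
    r=np.c_[p,np.ones(len(p))]@R.T
    return o+r*((z-o[2])/r[:,2])[:,None]
def totool(P,s): return (np.asarray(P)-s["ee_pos"])@rot(s["tcp_rot"])*100
E
python3 - <<'E'
from h import *
s=observe()
np.set_printoptions(precision=4,suppress=True)
uv=[[369,193],[305,187],[337,209],[355,183],[288,212],[385,212]]
P=onplane("scene",uv,.038);print(P)
d=np.load("scene0.npy")
c,R,o=ext("scene");print(o,rot(s["tcp_rot"]))
for u,v in uv+[[340,225]]:
    p=cv2.undistortPoints(np.array([[[u,v]]],float),c["K"],c["dist_coeffs"])[0,0];print(o+R@(np.r_[p,1]*d[v,u]))
im=cv2.imread("pics/scene0.png")[160:260,250:430];cv2.imwrite("pics/c1.png",cv2.resize(im,None,fx=4.4,fy=4.4,interpolation=2))
E
```

```text
[[ 0.6529  0.0343  0.038 ]
 [ 0.5484  0.1719  0.038 ]
 [ 0.5473  0.0536  0.038 ]
 [ 0.6577  0.0872  0.038 ]
 [ 0.4517  0.1334  0.038 ]
 [ 0.6254 -0.0391  0.038 ]]
[ 0.0367 -0.3697  0.691 ] [[-0.9672  0.2539 -0.0004]
 [ 0.2539  0.9672 -0.0017]
 [-0.0001 -0.0018 -1.    ]]
[0.6551 0.0357 0.0357]
[0.5523 0.1761 0.033 ]
[0.5352 0.0436 0.0534]
[0.6663 0.0935 0.029 ]
[0.4573 0.1402 0.0291]
[ 0.6337 -0.0345  0.0288]
[0.5153 0.0142 0.0328]
```

View pics/c1.png

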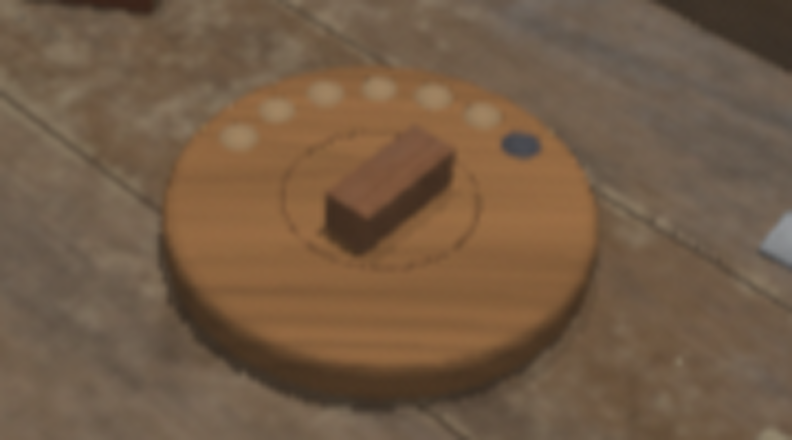

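```bash
python3 -m inch '-4 -3.5 0 8 0; -8.5 -7 0 17 0; -13 -10.5 0 26 0; -17.5 -14.5 0 35 0; -22 -18 0 40 0' 20; python3 - <<'E'
from h import *
s=observe();print(s["ee_pos"],rot(s["tcp_rot"]).round(3),totool([.6,.0,.22],s),s['time_s'])
E
```

```text
time_s: 0.72
ee_pos: [0.3329, 0.3966, 0.231]
tcp_rot: [-0.0, 0.461, 0.887, -0.0]
force: [-0.3, -0.8, 0.6]
grip_width: -0.006
[0.33292872 0.39659994 0.2310384 ] [[-0.575  0.818 -0.   ]
 [ 0.818  0.575 -0.   ]
 [-0.    -0.    -1.   ]] [-47.80447332  -0.9497567    1.11109817] 0.725
```

```bash
python3 -m inch '-5 0 0 7 0; -10.5 0 0 14 0; -16 0 0 21 0; -21.5 0 0 28 0; -27 -0.5 0 30 0' >/dev/null; python3 - <<'E'
from h import *
s=observe();print(s["ee_pos"],rot(s["tcp_rot"]).round(3),totool([.6,.0,.22],s),s['time_s'])
E
```

```text
[0.4847165  0.1740764  0.23113965] [[-0.091  0.996  0.   ]
 [ 0.996  0.091  0.   ]
 [ 0.     0.    -1.   ]] [-18.38444549   9.8968637    1.11082906] 1.35
```

```bash
python3 -m inch '-5 3 0 0 0; -10 6 0 0 0; -15 9 0.5 0 0; -18.5 10 1 0 0; -18.5 10 1 0 0' >/dev/null; python3 - <<'E'
from h import *
s=observe();print(s["ee_pos"],rot(s["tcp_rot"]).round(3),s['time_s'],s['force'])
p,d=camera("wrist");cv2.imwrite("pics/w1.png",p[:,:,::-1]);np.save("w1.npy",d)
np.save("w1s.npy",s,allow_pickle=True)
E
```

```text
[ 0.60056393 -0.00399989  0.22048479] [[-0.085  0.996 -0.001]
 [ 0.996  0.085 -0.003]
 [-0.002 -0.002 -1.   ]] 1.975 [ 0.6266769   0.23045678 -0.03913562]
```

View pics/w1.png

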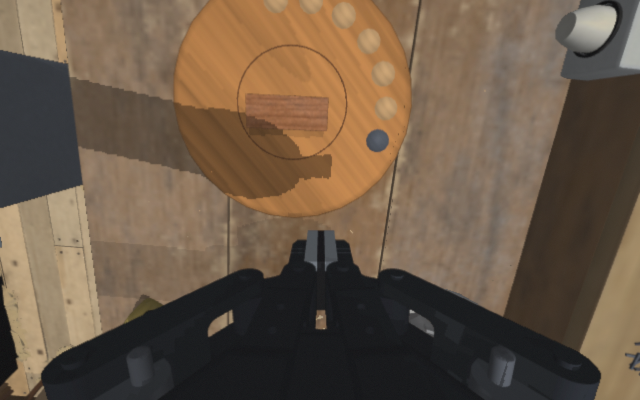

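Seat and block are clear. The dark button is at (377,141), followed by pale ones at (387,107), (384,73), (369,41) and (344,14). Two more are cut off at the top edge. I'll take an enlarged crop and a model fit.

```bash
cat >> h.py <<'E'
from scipy.optimize import least_squares
def fit(P,idx):
    a=np.radians(-60+20*np.array(idx))
    f=lambda x:(np.c_[x[0]+.1*np.cos(a+x[2]),x[1]+.1*np.sin(a+x[2])]-P[:,:2]).ravel()
    r=least_squares(f,[.56,.07,.65]);return r.x,r.fun.reshape(-1,2)*1000
def btn(x): 
    a=np.radians(-60+20*np.arange(7))+x[2]; return np.c_[x[0]+.1*np.cos(a),x[1]+.1*np.sin(a)]
E
python3 - <<'E'
from h import *
np.set_printoptions(precision=4,suppress=True)
s=np.load("w1s.npy",allow_pickle=True).item()
P=onplane("wrist",[[377,141],[387,107],[384,73],[369,41],[344,14]],.037,s)
x,r=fit(P,range(5));print(x,np.degrees(x[2]));print(r);print(btn(x))
P=P;Q=onplane("scene",[[250+u/4.4,160+v/4.4] for u,v in[[521,145],[484,115],[433,97],[379,88],[325,93],[276,110],[238,137]]],.037)
x,r=fit(Q,range(7));print(x,np.degrees(x[2]));print(r);print(btn(x))
# seat height from depth
d=np.load("w1.npy");c,R,o=ext("wrist",s)
for u,v in [[350,110],[300,190],[360,60],[377,141],[387,107],[450,200],[450,60]]:
    p=cv2.undistortPoints(np.array([[[u,v]]],float),c["K"],c["dist_coeffs"])[0,0];print(o+R@(np.r_[p,1]*d[v,u]))
im=cv2.imread("pics/w1.png")[0:165,250:420];cv2.imwrite("pics/c2.png",cv2.resize(im,None,fx=3.6,fy=3.6,interpolation=2))
E
```

```text
[0.5631 0.0728 0.7427] 42.554650151703584
[[ 0.7098  0.4271]
 [-0.5621 -1.1417]
 [-0.2876 -0.1425]
 [ 0.1343  0.7881]
 [ 0.0056  0.069 ]]
[[0.6585 0.0428]
 [0.663  0.0772]
 [0.6555 0.1111]
 [0.6368 0.1404]
 [0.6092 0.1615]
 [0.5761 0.1719]
 [0.5414 0.1704]]
[0.5576 0.0649 0.748 ] 42.85998560937077
[[ 0.3507 -0.6962]
 [-0.776   0.1343]
 [ 0.993   0.3966]
 [-0.2007 -0.2174]
 [-0.1103  0.1282]
 [ 0.1239  0.2423]
 [-0.3806  0.0122]]
[[0.6532 0.0354]
 [0.6575 0.0699]
 [0.6498 0.1038]
 [0.6309 0.1329]
 [0.6033 0.1539]
 [0.5701 0.1641]
 [0.5354 0.1624]]
[0.6255 0.0721 0.0322]
[ 0.578  -0.0202  0.0339]
[0.6303 0.1223 0.0321]
[0.6575 0.0425 0.0386]
[0.6635 0.0783 0.0375]
[ 0.7681 -0.0257 -0.0009]
[0.7349 0.1367 0.0007]
```

View pics/c2.png

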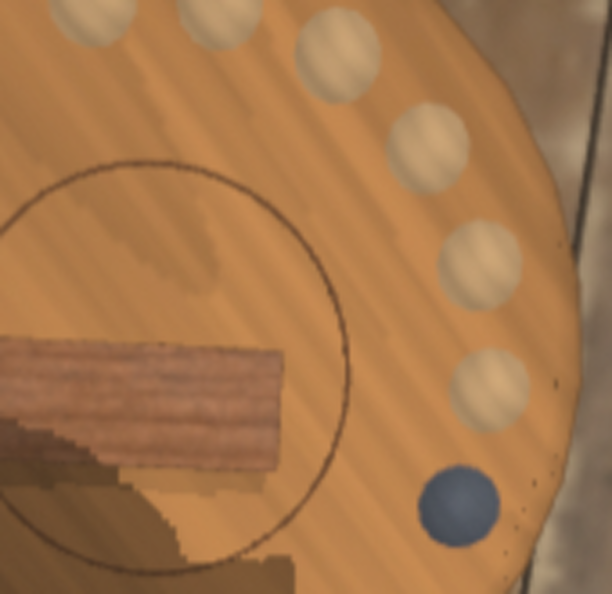

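```bash
python3 - <<'E'
from h import *
s=observe();c=camera_info("wrist");T=np.linalg.inv(c["tool_from_camera"])
print(cv2.projectPoints(np.array([[0,0,0.],[.011,0,0],[-.011,0,0]]),T[:3,:3],T[:3,3],c["K"],c["dist_coeffs"])[0])
print(totool([.657,.0,.10],s))
im=cv2.imread("pics/w1.png")[200:290,270:370];cv2.imwrite("pics/c3.png",cv2.resize(im,None,fx=5,fy=5,interpolation=2))
E
```

```text
[[[320.13028091 248.79756132]]

 [[320.11190199 229.08391069]]

 [[320.14801448 267.78866356]]]
[-0.39849982  5.67557709 12.04978775]
```

```bash
python3 -m inch '0 2 4 0 0; 0 4 8 0 0; 0.4 5.7 12 0 0; 0.4 5.7 12 0 0; 0.4 5.7 12 0 0'; python3 - <<'E'
from h import *
s=observe();print(s["ee_pos"],rot(s["tcp_rot"]).round(3),s['time_s'],s['force'])
p,d=camera("wrist");cv2.imwrite("pics/w2.png",p[:,:,::-1]);np.save("w2.npy",d)
np.save("w2s.npy",s,allow_pickle=True)
E
```

```text
time_s: 2.65
ee_pos: [0.6572, 0.0107, 0.1024]
tcp_rot: [0.0, 0.673, 0.739, 0.001]
force: [-0.1, 0.1, 0.1]
grip_width: 0.001
[0.65718183 0.01068269 0.10243111] [[-0.094  0.996  0.001]
 [ 0.996  0.094  0.001]
 [ 0.     0.001 -1.   ]] 2.65 [-0.14833581  0.14701308  0.08641965]
```

View pics/w2.png

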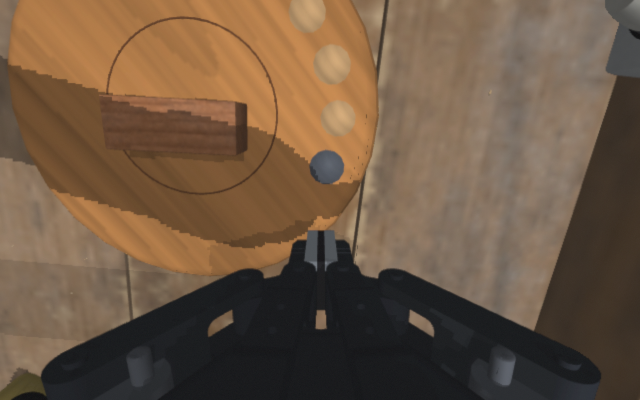

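View pics/c3.png

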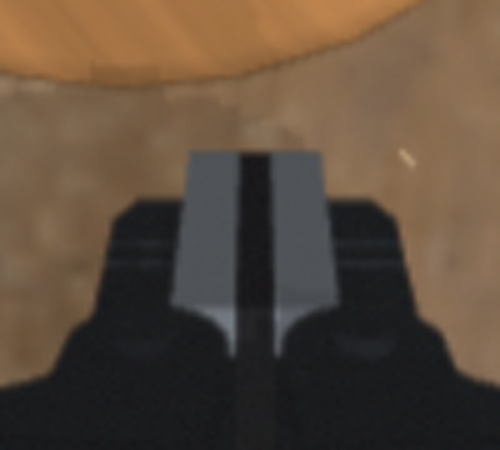

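```bash
python3 - <<'E'
from h import *
np.set_printoptions(precision=4,suppress=True)
s=np.load("w2s.npy",allow_pickle=True).item()
P=onplane("wrist",[[327,167],[339,118],[332,64],[308,14]],.037,s)
x,r=fit(P,range(4));print(x,np.degrees(x[2]));print(r);print(btn(x))
P2=onplane("wrist",[[327,167],[339,118],[332,64],[308,14]],.037,s)
s1=np.load("w1s.npy",allow_pickle=True).item()
P1=onplane("wrist",[[377.5,140.6],[386,108.2],[383.3,73.6],[369,41],[344,15.4]],.037,s1)
x,r=fit(np.r_[P1,P2,P2],[*range(5),*range(4),*range(4)]);print(x);print(r);print(btn(x))
for b in btn(x): print(totool([*b,.037],s).round(2))
d=np.load("w2.npy");c,R,o=ext("wrist",s)
for u,v in [[290,100],[300,220],[270,60],[327,167],[339,118],[450,200],[450,60]]:
    p=cv2.undistortPoints(np.array([[[u,v]]],float),c["K"],c["dist_coeffs"])[0,0];print(o+R@(np.r_[p,1]*d[v,u]))
E
```

```text
[0.5637 0.072  0.7485] 42.88844902289535
[[ 0.3716 -0.8916]
 [-0.1375 -0.594 ]
 [ 0.3445 -0.1025]
 [-0.5787  1.588 ]]
[[0.6593 0.0426]
 [0.6636 0.0771]
 [0.6558 0.1109]
 [0.637  0.1401]
 [0.6093 0.161 ]
 [0.5761 0.1713]
 [0.5414 0.1695]]
[0.5635 0.072  0.748 ]
[[ 0.7214 -0.3366]
 [ 0.6317 -0.1157]
 [ 0.4855  0.1803]
 [ 0.1185  0.3814]
 [-0.249   0.7367]
 [ 0.1285 -1.0005]
 [-0.3602 -0.7054]
 [ 0.1418 -0.2094]
 [-0.7641  1.4923]
 [ 0.1285 -1.0005]
 [-0.3602 -0.7054]
 [ 0.1418 -0.2094]
 [-0.7641  1.4923]]
[[0.659  0.0425]
 [0.6634 0.077 ]
 [0.6556 0.1108]
 [0.6368 0.14  ]
 [0.6091 0.161 ]
 [0.5759 0.1712]
 [0.5412 0.1695]]
[3.15 0.48 6.55]
[6.54 1.23 6.55]
[9.98 0.78 6.55]
[13.06 -0.83  6.55]
[15.41 -3.39  6.55]
[16.74 -6.6   6.54]
[ 16.89 -10.06   6.54]
[0.6296 0.0863 0.0353]
[0.6427 0.0008 0.0335]
[0.6147 0.1102 0.0338]
[0.6589 0.0437 0.0383]
[0.6637 0.0777 0.0378]
[ 0.7685  0.019  -0.    ]
[0.7458 0.1285 0.0001]
```

```bash
python3 -m inch '1.6 0.2 2 0 0; 3.1 0.4 4 0 0; 3.1 0.4 5.4 0 0; 3.1 0.4 5.4 0 0; 3.1 0.4 5.4 0 0'; python3 - <<'E'
from h import *
s=observe();print(s["ee_pos"],rot(s["tcp_rot"]).round(4),s['time_s'],s['force'],totool([.659,.0425,.035],s))
p,d=camera("side");cv2.imwrite("pics/s1.png",p[:,:,::-1])
i=camera_info("side")
u=cv2.projectPoints(np.array([[.659,.0425,.037]]),i["R"],i["t"],i["K"],i["dist_coeffs"])[0].ravel();print(u)
x,y=[int(np.clip(a,b,c)) for a,b,c in zip(u,(60,50),(580,350))]
cv2.imwrite("pics/s1c.png",cv2.resize(p[y-50:y+50,x-60:x+60,::-1],None,fx=6,fy=6,interpolation=2))
E
```

```text
time_s: 3.32
ee_pos: [0.6585, 0.0399, 0.0475]
tcp_rot: [0.0, 0.674, 0.739, -0.0]
force: [0.6, -0.9, -0.2]
grip_width: 0.001
[0.65851783 0.03989537 0.04751739] [[-9.110e-02  9.958e-01  6.000e-04]
 [ 9.958e-01  9.110e-02 -7.000e-04]
 [-8.000e-04  5.000e-04 -1.000e+00]] 3.325 [ 0.55475669 -0.86338764 -0.23371988] [0.25598717 0.07106244 1.25157346]
[371.16557151 206.54641044]
```

View pics/s1c.png

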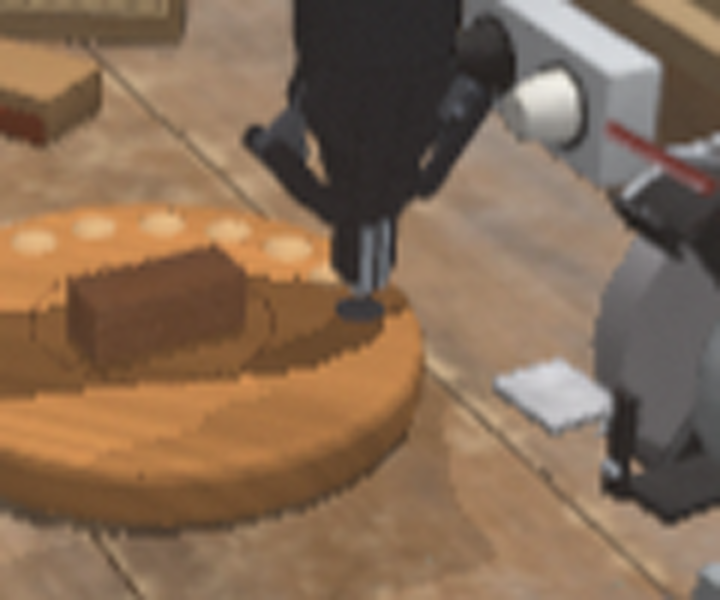

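The shut tips hang right above the dark button (crop 360,308), clear of the block. Now I'll press gently.

```bash
python3 -m inch '0.2 0.1 0.5 0 0; 0.2 0.1 0.9 0 0; 0.2 0.1 1.1 0 0; 0.2 0.1 1.2 0 0; 0.2 0.1 1.2 0 0'; python3 -m inch '0 0 0.05 0 0; 0 0 0.1 0 0; 0 0 0.1 0 0; 0 0 0.1 0 0; 0 0 0.1 0 0'
```

```text
time_s: 4.0
ee_pos: [0.6593, 0.0432, 0.0355]
tcp_rot: [0.0, 0.674, 0.739, 0.0]
force: [0.4, 0.2, 2.0]
grip_width: -0.004
time_s: 4.62
ee_pos: [0.6593, 0.0432, 0.0348]
tcp_rot: [0.0, 0.674, 0.739, 0.0]
force: [-0.8, 1.1, 5.4]
grip_width: -0.001
```

```bash
python3 -m inch '0 0 0.05 0 0; 0 0 0.1 0 0; 0 0 0.1 0 0; 0 0 0.1 0 0; 0 0 0.1 0 0'; python3 -c "
from h import *
for i in range(3): s=observe();print(s['ee_pos'],s['force']);camera('wrist')"
```

```text
time_s: 5.25
ee_pos: [0.6593, 0.0433, 0.0346]
tcp_rot: [-0.0, 0.674, 0.739, 0.001]
force: [-2.3, 1.2, 10.3]
grip_width: 0.007
[0.65934095 0.04327199 0.03463879] [-2.29163246  1.23751931 10.29096835]
[0.65937257 0.04326334 0.03465678] [-2.44228288  2.16041267  9.50559549]
[0.65935532 0.0432578  0.03465582] [-2.47547675  1.69868072 10.21451524]
```

Button 1 is on its stop: 1 mm more of command gave 5 N more force and almost no motion. Button 2 next.

```bash
python3 -m inch '0 0 -1 0 0; 1 0.2 -1.2 0 0; 3.4 0.75 -1 0 0; 3.4 0.75 -0.6 0 0; 3.4 0.75 -0.4 0 0'; python3 -m inch '0 0 0.2 0 0; 0 0 0.4 0 0; 0 0 0.4 0 0; 0 0 0.4 0 0; 0 0 0.4 0 0'
```

```text
time_s: 6.02
ee_pos: [0.6632, 0.079, 0.0368]
tcp_rot: [-0.0, 0.673, 0.74, 0.0]
force: [0.3, 1.4, 3.0]
grip_width: 0.002
time_s: 6.65
ee_pos: [0.6636, 0.0774, 0.0347]
tcp_rot: [-0.0, 0.674, 0.739, 0.001]
force: [-2.7, 1.9, 8.2]
grip_width: 0.002
```

```bash
python3 -m inch '0 0 -1 0 0; 1.2 -0.1 -1.2 0 0; 3.4 -0.45 -1.1 0 0; 3.4 -0.45 -0.9 0 0; 3.4 -0.45 -0.7 0 0'; python3 -m inch '0 0 0.2 0 0; 0 0 0.5 0 0; 0 0 0.7 0 0; 0 0 0.75 0 0; 0 0 0.75 0 0'
python3 -m inch '0 0 -1 0 0; 1 -0.5 -1.2 0 0; 3.1 -1.6 -1.1 0 0; 3.1 -1.6 -0.9 0 0; 3.1 -1.6 -0.7 0 0'; python3 -m inch '0 0 0.2 0 0; 0 0 0.5 0 0; 0 0 0.7 0 0; 0 0 0.75 0 0; 0 0 0.75 0 0'
```

```text
time_s: 7.28
ee_pos: [0.6553, 0.1115, 0.0397]
tcp_rot: [-0.0, 0.673, 0.739, -0.0]
force: [0.1, -0.8, 0.1]
grip_width: 0.0
time_s: 7.9
ee_pos: [0.6558, 0.1103, 0.0346]
tcp_rot: [-0.0, 0.674, 0.739, 0.0]
force: [-5.2, -1.3, 10.9]
grip_width: 0.0
time_s: 8.52
ee_pos: [0.6371, 0.1401, 0.0395]
tcp_rot: [0.0, 0.674, 0.739, -0.0]
force: [0.0, -0.1, 0.5]
grip_width: 0.004
time_s: 9.15
ee_pos: [0.6375, 0.1393, 0.0346]
tcp_rot: [0.0, 0.674, 0.739, 0.0]
force: [-5.0, -1.7, 13.4]
grip_width: -0.0
```

```bash
python3 -m inch '0 0 -1 0 0; 0.8 -0.8 -1.2 0 0; 2.35 -2.55 -1.1 0 0; 2.35 -2.55 -0.9 0 0; 2.35 -2.55 -0.7 0 0'; python3 -m inch '0 0 0.2 0 0; 0 0 0.5 0 0; 0 0 0.6 0 0; 0 0 0.65 0 0; 0 0 0.65 0 0'
python3 -m inch '0 0 -1 0 0; 0.4 -1 -1.2 0 0; 1.3 -3.2 -1.1 0 0; 1.3 -3.2 -0.9 0 0; 1.3 -3.2 -0.7 0 0'; python3 -m inch '0 0 0.2 0 0; 0 0 0.5 0 0; 0 0 0.65 0 0; 0 0 0.7 0 0; 0 0 0.7 0 0'
```

```text
time_s: 9.78
ee_pos: [0.6096, 0.1614, 0.0391]
tcp_rot: [0.0, 0.674, 0.739, 0.0]
force: [0.7, 0.3, 0.5]
grip_width: -0.004
time_s: 10.4
ee_pos: [0.61, 0.161, 0.0346]
tcp_rot: [-0.0, 0.674, 0.739, 0.0]
force: [-3.9, -0.9, 12.6]
grip_width: 0.0
time_s: 11.02
ee_pos: [0.5766, 0.1715, 0.0397]
tcp_rot: [0.0, 0.674, 0.739, 0.0]
force: [0.8, 0.4, 0.2]
grip_width: 0.002
time_s: 11.65
ee_pos: [0.5772, 0.1712, 0.0347]
tcp_rot: [-0.0, 0.674, 0.739, 0.001]
force: [-4.3, 0.0, 14.1]
grip_width: -0.003
```

```bash
python3 -m inch '0 0 -1 0 0; 0.1 -1.2 -1.2 0 0; 0.15 -3.45 -1.1 0 0; 0.15 -3.45 -0.9 0 0; 0.15 -3.45 -0.7 0 0'; python3 -m inch '0 0 0.2 0 0; 0 0 0.5 0 0; 0 0 0.65 0 0; 0 0 0.7 0 0; 0 0 0.7 0 0'
```

```text
time_s: 12.28
ee_pos: [0.542, 0.17, 0.0397]
tcp_rot: [0.0, 0.674, 0.739, 0.0]
force: [0.7, -0.2, -0.1]
grip_width: 0.0
time_s: 12.9
ee_pos: [0.5426, 0.17, 0.0347]
tcp_rot: [-0.0, 0.674, 0.739, 0.001]
force: [-4.8, -0.3, 14.5]
grip_width: 0.002
```

All seven stopped at 34.6–34.8 mm with 8–14 N. I'll lift clear and check.

```bash
python3 -m inch '0 0 -2 0 0; 0 0 -5 0 0; -3 1 -9 0 0; -7 3 -13 0 0; -10 4 -15 0 0' >/dev/null; python3 -m inch '-4 1 0 0 0; -8 2 0 0 0; -10 2 0 0 0; -10 2 0 0 0; -10 2 0 0 0'; python3 - <<'E'
from h import *
np.set_printoptions(precision=4,suppress=True)
s=observe();p,d=camera("wrist");cv2.imwrite("pics/w3.png",p[:,:,::-1]);np.save("w3s.npy",s,allow_pickle=True)
p,d=camera("scene");c0=cv2.imread("pics/scene0.png");df=cv2.absdiff(c0,p[:,:,::-1].copy()).max(2)
im=p[120:360,140:460,::-1];cv2.imwrite("pics/sc3.png",cv2.resize(np.ascontiguousarray(im),None,fx=2.4,fy=2.4,interpolation=2))
E
```

```text
time_s: 14.15
ee_pos: [0.6197, -0.0214, 0.1825]
tcp_rot: [-0.001, 0.673, 0.74, 0.0]
force: [0.2, 0.6, -0.0]
grip_width: 0.003
```

View pics/w3.png

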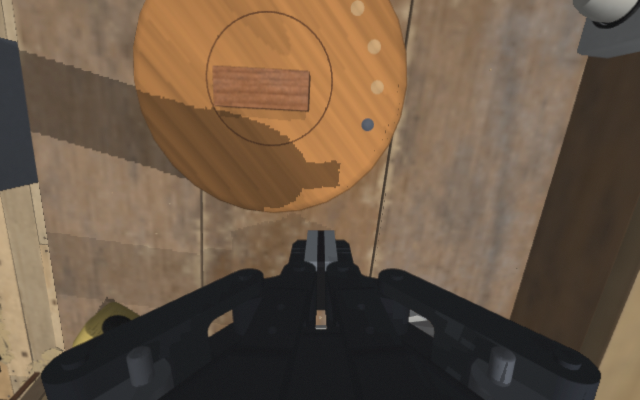

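View pics/sc3.png

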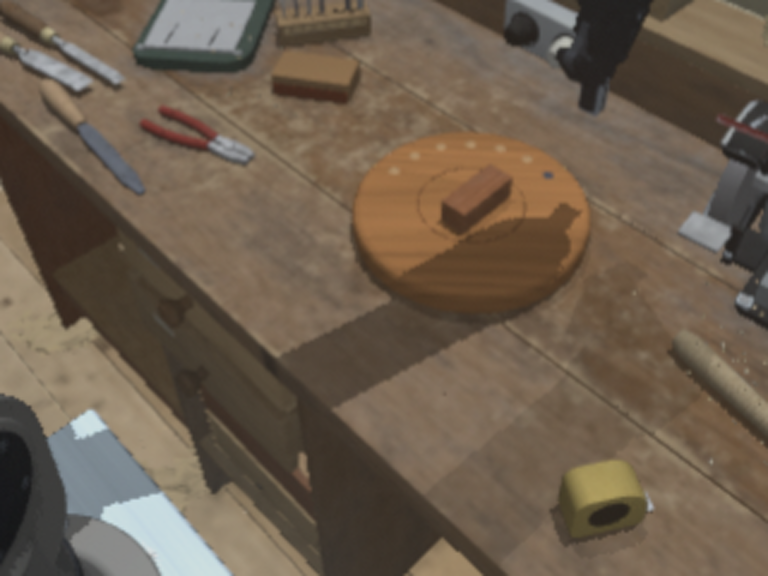

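All seven buttons now show as equally small dots, where before they were full domes. In the scene view button 1 is at (368.3,192.9), against (368.4,193.0) at the start. Button 7 is at (304.2,191.3), against (304.1,191.1). So the seat hasn't moved, and the block, tape measure, pliers and sanding block are in place.

```bash
python3 -c "
from bench import *
print(close_job())"
```

```text
the job is handed in; nothing more can be done
None
```

All seven buttons are pressed home in order, from the dark steel one to the pale one at the far end, and I've handed the job in at about 14 s of the 51 s. I pressed each one with the shut fingertips and lifted about 1 cm between buttons instead of sliding along, so as not to shove the seat.

- **Buttons:** every press stopped at a fingertip height of 34.6–34.8 mm, close to the 35 mm expected for fully home. The force at the stop was 8–14 N down with up to about 5 N sideways. Button 1 got one extra push, which added 5 N and almost no movement. In the last pictures the buttons all show the same small crown.
- **Seat and other things:** the buttons sit in the same place in the scene picture to within about 0.2 pixel, so the seat did not shift. By eye, the block, tape measure, pliers and sanding block are where they were.
- **Disagreement:** the scene camera put the buttons about 8 mm from where the wrist camera did. I used the wrist camera; its two views agreed to about 1–2 mm.

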